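Hold a descaling tablet over the dosing cup with tongs

TASK

Descaling tablets must not be touched by hand, so take the green-gripped tongs, close them on the blue tablet, lift it off the mat and hold it steady over the middle of the white dosing cup, clearly above its rim. Finish while still holding it there, squeezed between both jaws of the tongs; never touch the blue tablet with the gripper, and leave the cup, the white tablet and the other things where they are.

Things in the scene. Friction and masses are not known exactly. Their poses are not given: they have to be found in the camera images.
- tongs: Sprung steel tongs with green pads, lying on edge on the washer top, loose, 28 mm high, 80 g, balanced at the origin. Origin: on the underside, midway between the two grip pads; x runs along the tongs to the jaws, y to the left arm, z up. They reach from 98 mm behind the origin to 99 mm ahead. The arms swing level, towards each other, about a pivot 90 mm behind the origin.
- tongs_grip (a point): Midway between the grip pads, 14 mm above the tongs' origin. The pads, on the arms' outer sides, are 44 mm long (x), 28 mm high and 55 mm apart over their outsides when open: pinch them from above, along y. A spring holds the arms open: 6 N per pad starts to close them. To carry them open, stop the fingers at about 50 mm; the jaws then stand about 50 mm apart.
- tongs_tips (a point): Midway between the middles of the two jaws, 85 mm ahead of the tongs' origin along x, 14 mm above their underside. Open, the jaws are 58 mm apart inside and 76 mm over their outside. Pads squeezed to about 41 mm (9 N each) bring the jaws to 32 mm apart and parallel, touching a tablet; about half of any further squeeze reaches the tablet.
- tongs_left: Left arm (+y of the tongs), carried by tongs; origin at the pivot. Its jaw is a green block 28 mm long along the arm and 24 mm high (2 to 26 mm above the tongs' underside).
- tongs_right: Right arm (-y of the tongs), mirror image of the left; origin at the pivot. Both arms always swing by the same angle.
- mat: Dark rubber mat, fixed, 90 x 190 mm and 3 mm thick, long side along its y; origin at the centre of its underside. The two tablets stand on it about 110 mm apart.
- blue_tablet: Blue round tablet lying flat on the mat, 32 mm diameter, 20 mm high, 20 g; origin at the centre of its underside. The one to take; it may be at either end of the mat.
- blue_tablet_center (a point): Centre of the blue tablet, 10 mm above its underside.
- white_tablet: White round tablet, same size, at the other end of the mat; to be left alone. Origin at the centre of its underside.
- cup: White open dosing cup standing loose on the washer top, 90 mm diameter at the rim, 60 mm high; origin at the centre of its underside. It stays where it is.
- stain_dropper: Small brown dropper bottle with black bulb, 33 mm diameter, 102 mm high, standing loose; leave alone. Origin at the centre of its underside.
- washer_tin: Flat red and white tin, 62 mm diameter, 24 mm high, loose; leave alone. Origin at the centre of its underside.
- grease_tube: Small whitish tube lying loose, 45 x 146 x 30 mm; leave alone. Origin at the centre of its underside.
Not all that is in view belongs to the job. There is more than one size of the tongs; the job needs the larger.

How it is judged:
By the outcome, as a careful person would: the job done as asked, in the order asked, and still so for the second after the job is handed in, while the arm keeps its last pose, push and grip.
It also fails if it takes over 42 s, if anything falls off the work surface, if the arm or the gripper's body presses on something with over 40 N, if the wrist force passes 120 N, or if a joint passes its speed limit or range.

ROBOT

A 6-joint arm with a two-finger parallel gripper is mounted at the origin on a cart in front of the work surface, level with it; the furniture and walls round the work are solid. World frame = base frame: x ahead of the robot, y to its left, z up, the work surface at z = 0. Lengths are in mm, angles in degrees, forces in N, time in s.
With the tool pointing down it reaches from about 300 to 850 mm from the base axis. Payload 4.2 kg.
Tool frame: the origin (TCP) lies midway between the tips of the shut fingers; the grasp point (between the pads) lies 19 mm behind it; z points along the fingers, y is the line along which they close (so a half turn about z gives the same grasp; the last joint's range is limited). The gripper opens to 91 mm and grips with 3 to 60 N. Pads are 32 mm wide; open, the fingers measure 118 mm over their backs; the gripper's body (76 mm by 178 mm) begins 60 mm behind the grasp point.
Start: joints at [73.224, 18.312, 89.639, -0, 72.044, -1.146], TCP at [154.923, 553.753, 213.976] pointing down, gripper open.
Joint ranges: [-177.97, 177.97], [-48.28, 115.42], [12.27, 149.76], [-77.06, 257.06], [2.81, 150.46], [-146.56, 146.56]. Speed limits (degrees/s): [147.25, 147.25, 180, 180, 180, 180].

INTERFACE

Orientations are given as [roll, pitch, yaw] about the fixed x, y, z axes, in that order (R = Rz(yaw) Ry(pitch) Rx(roll)).
In Python, from workcell import state, grab_frame, camera_model, job_done gives the robot as it stands.
- The arm moves only by the tool advance, called in YAML: its name, and indented under it one key for each argument. Schema: {"type":"object","properties":{"segments":{"type":"array","items":{"type":"object","properties":{"tx":{"type":"number"},"ty":{"type":"number"},"tz":{"type":"number"},"ax":{"type":"number"},"ay":{"type":"number"},"az":{"type":"number"}},"additionalProperties":false},"minItems":1,"maxItems":8},"aperture":{"type":"number"},"grip_n":{"type":"number"},"only":{"type":"string"},"quiet":{"type":"boolean"},"lines":{"type":"string"}},"required":["segments"],"additionalProperties":false}. segments is a list of rows, 1 to 8 of them, each an object with the fields tx, ty, tz (the shift in shares of the most that a row can go, 1 being 50 mm), ax, ay, az (a rotation vector in shares of 360 degrees (1.0 is 360 degrees)); a field left out counts as zero; each row shifts and turns the commanded pose from where the row before left it, along the tool's axes as they then stand; what a row does not reach is not made up. A row lasts 1/10 s, in which the tool goes at most 50 mm and 8.59 degrees, less where a joint would pass 70% of its speed; a pose out of reach is approached as far as the arm can. aperture is the finger opening in mm, set as the call begins (left out keeps the last). The fingers move at their own pace and stop on an object; grip_n is the grip in N (left out, the last holds). Time passes only in rows, so rows that do not move let the fingers close. The tool returns the time, the measured TCP pose, the force, the opening and the grip force at its end. only (a regular expression) keeps the lines of the reply that match it, lines (a string "A,B") keeps lines A to B, and quiet returns only ok. Shift and turn numbers lie between -1 and 1, and a call with a number outside is refused. Input that does not fit is refused with a message, and nothing moves.
- state(): the state, without advancing time (a new reading comes with each control period).
- grab_frame(name): name is "scene" or "top" or "wrist"; returns the picture (420x560x3 uint8, blue, green, red); there is no depth.
- camera_model(name): a dict with "fx", "fy", "cx", "cy" (pixels), "T" (4x4, takes a point from camera to world coordinates). Camera axes: x right, y up, looking along -z (the intrinsics and any distortion apply to the point x, -y, -z); pixel columns grow to the right and rows downward; lengths in mm; the calibration is good to about 2 mm. A picture is of the moment at which its call begins: read the wrist's pose just before it. camera_model takes no time and is no camera call; for the wrist camera it gives the pose at the moment of the call.
- job_done(): hands the job in; it is judged then, once.
The state is a dict: "time_s": time; "qpos": joint angles; "qvel": joint speeds; "effort": joint torques, N m; "ee_pos": TCP position; "ee_rot": TCP orientation; "force": force on the tool from outside, world axes, zero at the start; "torque": the same for the moment, N m; "gripper_width": finger opening in mm; "gripper_force": force on a finger pad.
Only numpy, scipy, OpenCV 4.12 (cv2) and the standard library are available. Lean on these libraries where they do the work, as an engineer would, in place of code of your own. Each camera call takes 0.05 s, during which the arm holds its last target. There are 200 camera calls.

## Working session

There is one attempt and no reset: what is moved stays moved. The work goes in short steps, Python scripts to look and compute and a tool call to move; the robot and the scene stay as the last step left them, time stands still between calls to the robot, and variables do not carry over. Pictures are saved under pics/ and viewed, at most 10 in all, crops included, and the job is handed in when it is done.

```bash
mkdir -p pics; ls; python3 - <<'E'
from workcell import *
import cv2,numpy as np
s=state();print(s)
for n in("scene","top"):
    im=grab_frame(n);cv2.imwrite(f"pics/{n}0.png",im)
    c=camera_model(n);print(n,{k:(np.round(v,3).tolist()) if not isinstance(v,str) else v for k,v in c.items()})
E
```

```text
pics
{'time_s': 0.0, 'qpos': array([ 7.32242432e+01,  1.83504770e+01,  8.97061455e+01, -1.24216297e-03,
        7.20446055e+01, -1.14542768e+00]), 'qvel': array([-0.11481547, -0.05582687,  0.05049706, -0.05036801, -0.01010778,
        0.1413663 ]), 'effort': array([-8.50916513e-05, -4.12462485e+01, -2.31968522e+01,  7.28584989e-02,
        4.57748270e-02, -1.25046563e-04]), 'ee_pos': array([154.77594091, 553.24754929, 213.13372652]), 'ee_rot': array([-1.79898769e+02, -8.42811208e-04,  1.64370054e+02]), 'force': array([ 0.39685136,  0.79167838, -0.62318713]), 'torque': array([-0.01535385, -0.01081513,  0.00513091]), 'gripper_force': 0.0, 'gripper_width': 91.20868312159065}
scene {'fx': 492.343, 'fy': 492.343, 'cx': 271.964, 'cy': 212.183, 'T': [[-0.868, 0.381, -0.319, 183.401], [-0.497, -0.659, 0.565, 579.468], [0.006, 0.648, 0.761, 884.164], [0.0, 0.0, 0.0, 1.0]]}
top {'fx': 513.682, 'fy': 513.682, 'cx': 273.069, 'cy': 209.941, 'T': [[-0.012, 0.998, -0.066, 465.185], [-1.0, -0.01, 0.02, -21.572], [0.019, 0.066, 0.998, 1332.783], [0.0, 0.0, 0.0, 1.0]]}
```

View pics/scene0.png

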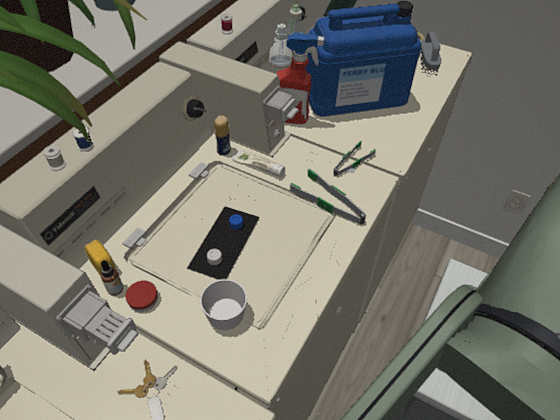

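View pics/top0.png

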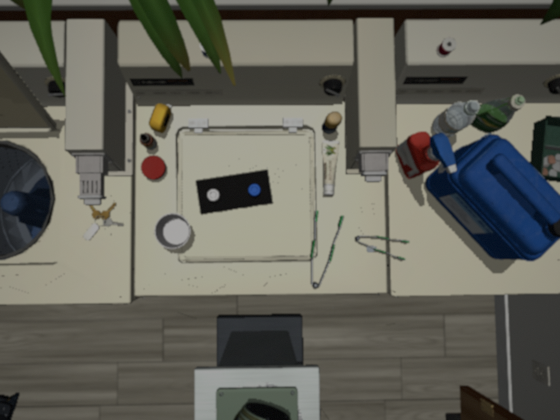

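Scene view: the large tongs lie at about (335,195), the small tongs at (355,158), the blue tablet at (236,222), the white one at (214,256) and the cup at (224,305).

Top view has two candidates for the tongs. A has its pivot at (316,286) and jaws at (315,213) and (341,217), about 190 mm long. B has its pivot at (357,239) and tips at (405,240) and (403,259), about 125 mm long. A fits the 197 mm length. I'll measure it and confirm in one crop.

```bash
cat > h.py <<'E'
import numpy as np,cv2
from workcell import *
def ray(c,u,v,z):
    T=np.array(c["T"]);d=T[:3,:3]@np.array([(u-c["cx"])/c["fx"],-(v-c["cy"])/c["fy"],-1.]);o=T[:3,3]
    return o+d*(z-o[2])/d[2]
def px(c,p):
    T=np.array(c["T"]);q=T[:3,:3].T@(np.array(p)-T[:3,3])
    return np.array([c["cx"]+c["fx"]*q[0]/-q[2],c["cy"]-c["fy"]*q[1]/-q[2]])
def blobs(im,lo,hi,amin=6):
    m=cv2.inRange(cv2.cvtColor(im,cv2.COLOR_BGR2HSV),lo,hi)
    n,l,st,ce=cv2.connectedComponentsWithStats(m)
    return [(st[i,:].tolist(),ce[i].round(1)) for i in range(1,n) if st[i,4]>=amin]
E
python3 - <<'E'
from h import *
for n in("top","scene"):
    im=cv2.imread(f"pics/{n}0.png");c=camera_model(n)
    roi=(lambda x,y:(295<x<425 and 195<y<300) if n=="top" else (270<x<390 and 130<y<230))
    for st,ce in blobs(im,(45,60,25),(95,255,255),4):
        if roi(*ce):print(n,"green",st,ce,ray(c,*ce,27).round(1))
    for st,ce in blobs(im,(105,120,40),(130,255,255),10):
        if 200<ce[0]<300 and 150<ce[1]<240:print(n,"blue",st,ce,ray(c,*ce,23 if n=="top" else 15).round(1))
im=cv2.imread("pics/top0.png")
cv2.imwrite("pics/crop1.png",cv2.resize(im[160:310,150:420],None,fx=2.9,fy=2.9,interpolation=cv2.INTER_CUBIC))
E
```

```text
top green [315, 211, 3, 10, 18] [316.  215.3] [ 536.9 -157.    27. ]
top green [339, 216, 4, 10, 21] [340.3 220.2] [ 523.8 -218.9   27. ]
top green [384, 237, 4, 2, 6] [385.8 237.7] [ 477.8 -334.3   27. ]
top green [311, 241, 4, 17, 33] [312.3 248.4] [ 452.9 -146.2   27. ]
top green [402, 241, 5, 2, 7] [404.4 241.3] [ 468.1 -381.7   27. ]
top green [330, 245, 4, 16, 24] [331.5 252.2] [ 442.7 -194.9   27. ]
top green [379, 250, 6, 3, 9] [381.4 251.2] [ 443.7 -322.2   27. ]
top green [400, 257, 4, 2, 5] [401.2 257.8] [ 426.3 -372.3   27. ]
top blue [247, 183, 14, 14, 151] [253.8 189.3] [605.6   0.9  23. ]
scene green [356, 141, 6, 8, 22] [358.3 144.5] [ 462.9 -368.7   27. ]
scene green [370, 149, 5, 4, 7] [372.1 150.7] [ 422.9 -364.6   27. ]
scene green [343, 151, 7, 7, 14] [345.8 154.1] [ 476.  -319.1   27. ]
scene green [352, 158, 10, 10, 42] [356.2 162.6] [ 440.6 -303.7   27. ]
scene green [308, 169, 9, 12, 67] [311.9 174.7] [ 517.4 -209.9   27. ]
scene green [291, 183, 10, 6, 18] [295.5 185.5] [ 535.  -157.6   27. ]
scene green [332, 185, 14, 10, 27] [338.3 190. ] [ 439.9 -195.7   27. ]
scene green [317, 197, 16, 16, 134] [324.5 204.6] [ 448.1 -137.5   27. ]
scene blue [229, 214, 14, 16, 191] [235.6 221.3] [605.4   0.   15. ]
```

View pics/crop1.png

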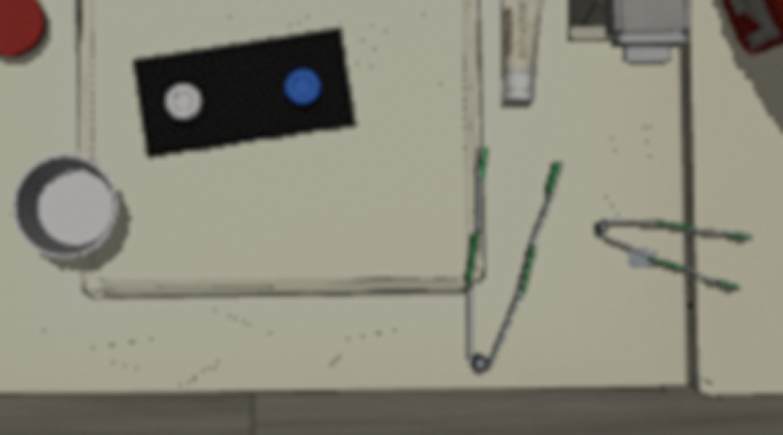

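The crop confirms A at crop (475–560, 150–370) as the larger tongs, clearly longer than B at (600–750, 220–290). The numbers agree: pads to jaws is 84.4 mm (given 85), and the pads' top centres are 50 mm apart. This puts the tongs' origin at about (448, -170.5) with yaw -12°, and the blue tablet at (605.5, 0.5).

```bash
cat >> h.py <<'E'
from scipy.spatial.transform import Rotation as Ro
def delta(target,yaw):
    "offset to target in present tool axes, and turn about tool z to get the yaw"
    s=state();R=Ro.from_euler("xyz",s["ee_rot"],degrees=True)
    d=R.inv().apply(np.array(target)-s["ee_pos"]);Rt=Ro.from_euler("xyz",[180,0,yaw],degrees=True)
    return d.round(1),(R.inv()*Rt).as_rotvec(degrees=True).round(2)
E
python3 - <<'E'
from h import *
for t in([390,310,210],[470,0,200],[448,-170.5,150]):print(t,*delta(t,168))
c=camera_model("top");im=cv2.imread("pics/top0.png")
hsv=cv2.cvtColor(im,cv2.COLOR_BGR2HSV)
# cup: bright ring/edge; circle fit by Hough in crop
g=cv2.GaussianBlur(cv2.cvtColor(im[190:275,130:215],cv2.COLOR_BGR2GRAY),(3,3),0)
ci=cv2.HoughCircles(cv2.resize(g,None,fx=3,fy=3),cv2.HOUGH_GRADIENT,1,30,param1=80,param2=20,minRadius=35,maxRadius=65)
for x,y,r in ci[0][:4]:
    u,v=x/3+130,y/3+190;print("cup",u,v,r/3,ray(c,u,v,60).round(1),"r mm",r/3*1270/513.7)
for z in(0,60):print("cup rim check",z)
E
```

```text
[390, 310, 210] [-292.1 -170.9    3.5] [-0.09 -0.   -3.63]
[470, 0, 200] [-452.6 -447.9   13.9] [-0.09 -0.   -3.63]
[448, -170.5, 150] [-477.4 -617.9   64.2] [-0.09 -0.   -3.63]
cup 171.83333 230.83333 16.433332 [500.6 203.4  60. ] r mm 40.627472
cup 179.5 237.5 14.7 [483.9 184.6  60. ] r mm 36.342224
cup rim check 0
cup rim check 60
```

The rows are not in the units I measure in: shifts go in shares of 50 mm and turns go in shares of 360 degrees. I convert before sending: -37 mm is -0.74, -36 mm is -0.72.

advance:
  segments:
    - {"tx":-0.72,"ty":-0.42}
    - {"tx":-0.72,"ty":-0.42}
    - {"tx":-0.74,"ty":-0.44}
    - {"tx":-0.74,"ty":-0.44}
    - {"tx":-0.74,"ty":-0.44}
    - {"tx":-0.74,"ty":-0.42}
    - {"tx":-0.72,"ty":-0.42}
    - {"tx":-0.72,"ty":-0.42}
  aperture: 91
  grip_n: 20

```text
time_s: 0.9
ee_pos: [390.8, 308.8, 213.7]
ee_rot: [-180.0, -0.0, 164.4]
force: [0.1, -0.2, 0.0]
gripper_width: 90.8
gripper_force: 0.0
```

advance:
  segments:
    - {"tx":-0.4,"ty":-0.7,"tz":0.02}
    - {"tx":-0.4,"ty":-0.7,"tz":0.02}
    - {"tx":-0.4,"ty":-0.7,"tz":0.02}
    - {"tx":-0.4,"ty":-0.7,"tz":0.02}
    - {"tx":-0.4,"ty":-0.7,"tz":0.02}
    - {"tx":-0.4,"ty":-0.7,"tz":0.02}
    - {"tx":-0.4,"ty":-0.68,"tz":0.04}
    - {"tx":-0.4,"ty":-0.66,"tz":0.04}

```text
time_s: 1.7
ee_pos: [469.4, -1.2, 203.7]
ee_rot: [180.0, -0.0, 164.4]
force: [1.0, 0.6, -0.1]
gripper_width: 91.0
gripper_force: 0.0
```

advance:
  segments:
    - {"tx":-0.08,"ty":-0.5,"tz":0.08,"az":-0.0014}
    - {"tx":-0.08,"ty":-0.6,"tz":0.12,"az":-0.0014}
    - {"tx":-0.08,"ty":-0.6,"tz":0.16,"az":-0.0014}
    - {"tx":-0.08,"ty":-0.6,"tz":0.16,"az":-0.0014}
    - {"tx":-0.08,"ty":-0.56,"tz":0.16,"az":-0.0014}
    - {"tx":-0.06,"ty":-0.34,"tz":0.12,"az":-0.0014}
    - {"tx":-0.04,"ty":-0.2,"tz":0.08,"az":-0.0017}
    - {}

```text
time_s: 2.5
ee_pos: [451.0, -171.2, 159.0]
ee_rot: [180.0, -0.1, 167.9]
force: [-0.3, -0.6, -0.1]
gripper_width: 90.9
gripper_force: 0.0
```

```bash
python3 - <<'E'
from h import *
s=state();print(s["time_s"],s["ee_pos"],s["ee_rot"],delta([448,-170.5,3],168))
c=camera_model("wrist");im=grab_frame("wrist");cv2.imwrite("pics/w1.png",im)
for st,ce in blobs(im,(45,60,25),(95,255,255),40):print(st,ce,ray(c,*ce,28).round(1),ray(c,*ce,14).round(1))
E
```

```text
2.5 [ 450.9544688  -171.17758262  159.0231095 ] [ 1.79987140e+02 -1.09244403e-01  1.67855665e+02] (array([  2.7,   0. , 156. ]), array([ 0.01, -0.11, -0.14]))
[253, 178, 5, 45, 153] [254.7 201.8] [ 440.  -194.9   28. ] [ 443.  -196.8   14. ]
[305, 179, 4, 44, 146] [306.3 201.4] [ 450.1 -146.    28. ] [ 453.6 -145.6   14. ]
[72, 219, 18, 4, 45] [ 80.2 220.7] [ 422.5 -367.2   28. ] [ 424.7 -377.1   14. ]
[124, 222, 35, 8, 197] [140.9 225.7] [ 440.  -310.5   28. ] [ 443.  -317.7   14. ]
[77, 255, 24, 10, 154] [ 88.3 259.2] [ 462.8 -374.6   28. ] [ 466.9 -384.8   14. ]
[128, 258, 28, 4, 65] [140.6 259.7] [ 474.6 -322.7   28. ] [ 479.2 -330.5   14. ]
[248, 261, 6, 31, 117] [250.7 276.7] [ 516.7 -217.5   28. ] [ 523.3 -220.3   14. ]
[308, 266, 5, 25, 95] [310.2 277.7] [ 530.8 -157.4   28. ] [ 538.  -157.5   14. ]
```

View pics/w1.png

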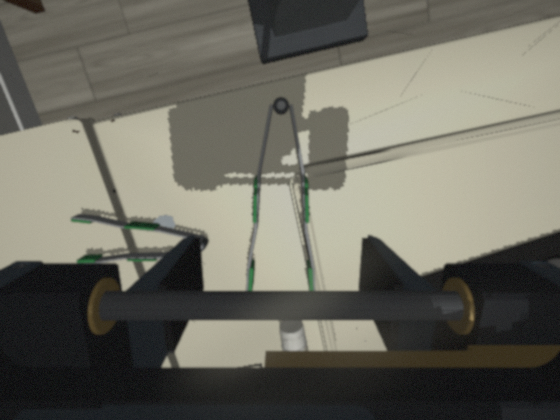

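Wrist view: the large tongs lie straight below with pads at (255,202) and (306,201). The pads' midpoint is about (447, -170.8), which agrees with the top view. Descending.

To row units: 35 mm is 0.7, 25 mm is 0.5, -0.1 degrees / 360 = -0.0003.

advance:
  segments:
    - {"tx":0.04,"tz":0.5,"az":-0.0003}
    - {"tx":0.04,"tz":0.7}
    - {"tz":0.7}
    - {"tz":0.5}
    - {"tz":0.32}
    - {"tz":0.24}
    - {"tz":0.12}
    - {}

```text
time_s: 3.35
ee_pos: [447.5, -168.8, 5.6]
ee_rot: [180.0, -0.1, 168.1]
force: [-0.2, 0.4, 0.1]
gripper_width: 91.0
gripper_force: 0.0
```

advance:
  segments:
    - {"tz":0.02}
    - {}
    - {}
    - {}
    - {}
    - {}
    - {}
    - {}
  aperture: 50
  grip_n: 20

```text
time_s: 4.15
ee_pos: [448.0, -169.7, 5.2]
ee_rot: [-180.0, 0.0, 168.1]
force: [-0.0, -0.9, 3.6]
gripper_width: 50.1
gripper_force: 7.0
```

To row units: -15 mm is -0.3, -12 mm is -0.24.

advance:
  segments:
    - {"tz":-0.12}
    - {"tz":-0.24}
    - {"tz":-0.3}
    - {"tz":-0.3}
    - {"tz":-0.2}
    - {"tz":-0.04}
    - {}
    - {}

```text
time_s: 4.95
ee_pos: [447.1, -169.2, 64.3]
ee_rot: [180.0, -0.1, 168.1]
force: [-0.2, 0.4, -1.2]
gripper_width: 50.0
gripper_force: 6.0
```

```bash
python3 - <<'E'
from h import *
s=state();p=s["ee_pos"];print(s["time_s"],p,s["ee_rot"],s["force"])
for n in("top","scene","wrist"):
    c=camera_model(n);im=grab_frame(n);cv2.imwrite(f"pics/{n}2.png",im)
    for st,ce in blobs(im,(45,60,25),(95,255,255),8):
        q=ray(c,*ce,p[2]+22)
        if abs(q[0]-490)<80 and abs(q[1]+180)<80:print(n,st,ce,q.round(1),ray(c,*ce,p[2]+9).round(1))
# white tablet+cup from top: candidates
c=camera_model("top");im=cv2.imread("pics/top0.png")
for st,ce in blobs(im,(0,0,175),(180,60,255),30):
    if 150<ce[0]<240 and 170<ce[1]<260:print("white",st,ce,ray(c,*ce,23).round(1),ray(c,*ce,3).round(1))
cv2.imwrite("pics/m2.png",np.hstack([cv2.resize(cv2.imread("pics/scene0.png")[270:340,190:260],(400,400),interpolation=2),cv2.resize(im[205:265,145:205],(400,400),interpolation=2)]))
E
```

```text
4.95 [ 447.14962256 -169.23135844   64.32288491] [ 1.79979455e+02 -8.20413593e-02  1.68069142e+02] [-0.2267796   0.43022687 -1.23370234]
top [318, 211, 3, 9, 15] [319.3 215.8] [ 532.4 -158.9   86.3] [ 533.1 -160.4   73.3]
top [339, 215, 5, 10, 24] [340.8 219.5] [ 522.8 -211.2   86.3] [ 523.4 -213.2   73.3]
scene [352, 157, 10, 11, 45] [356.4 162.3] [ 422.8 -243.7   86.3] [ 426.7 -257.1   73.3]
scene [293, 165, 7, 4, 12] [296.  166.8] [ 537.7 -159.7   86.3] [ 543.4 -171.8   73.3]
scene [341, 173, 7, 6, 19] [344.1 175.4] [ 429.9 -190.1   86.3] [ 433.9 -202.6   73.3]
scene [332, 187, 5, 10, 33] [333.6 191.1] [ 429.8 -133.8   86.3] [ 433.8 -145.4   73.3]
wrist [230, 229, 11, 63, 511] [235.3 262.4] [ 431.7 -189.7   86.3] [ 437.  -192.9   73.3]
wrist [322, 228, 10, 62, 419] [325.9 259.6] [ 439.6 -144.8   86.3] [ 445.6 -144.    73.3]
```

View pics/m2.png

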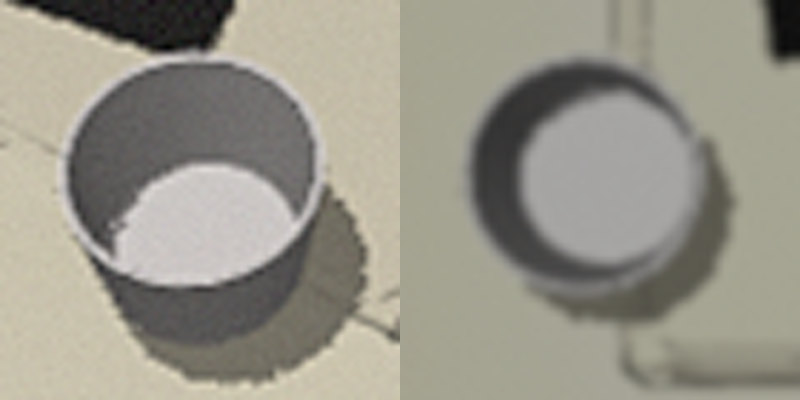

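View pics/scene2.png

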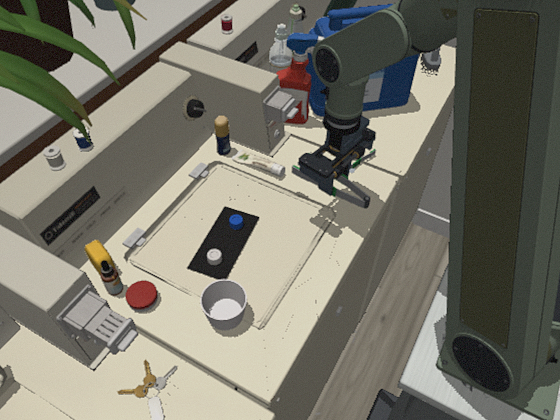

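Cup crops: the rim's centre is at scene pixel (223.7,299.6) and top pixel (173.0,231.4), with a radius of about 44 mm as given. The scene view shows the tongs lifted in the gripper at (345,185) and everything else undisturbed. Next I'll go above the tablet.

```bash
python3 - <<'E'
from h import *
print(ray(camera_model("scene"),223.7,299.6,60),ray(camera_model("top"),173.0,231.4,60))
for st,ce in blobs(cv2.imread("pics/top2.png"),(105,120,40),(130,255,255),10):
  if 200<ce[0]<300 and 150<ce[1]<240: print(st,ce,ray(camera_model("top"),*ce,23))
print(delta([523.5,17,42],168.1))
E
```

```text
[499.09226189 204.45900512  60.        ] [499.1387488  200.54219781  60.        ]
[247, 183, 14, 14, 157] [253.7 189.3] [605.55689254   1.19975526  23.        ]
(array([-36.1, 198. ,  22.3]), array([ 0.02, -0.08, -0.03]))
```

To row units: 35 mm is 0.7, 28 mm is 0.56.

advance:
  segments:
    - {"tx":-0.06,"ty":0.3}
    - {"tx":-0.1,"ty":0.56}
    - {"tx":-0.12,"ty":0.7,"tz":0.04}
    - {"tx":-0.12,"ty":0.7,"tz":0.08}
    - {"tx":-0.12,"ty":0.7,"tz":0.1}
    - {"tx":-0.1,"ty":0.56,"tz":0.1}
    - {"tx":-0.06,"ty":0.3,"tz":0.08}
    - {"tx":-0.04,"ty":0.14,"tz":0.04}

```text
time_s: 5.9
ee_pos: [523.8, 17.8, 42.2]
ee_rot: [-180.0, -0.1, 168.2]
force: [-0.1, -0.1, -1.8]
gripper_width: 49.9
gripper_force: 6.0
```

advance:
  segments:
    - {}
    - {}

```text
time_s: 6.1
ee_pos: [523.4, 15.9, 42.8]
ee_rot: [-180.0, -0.0, 168.0]
force: [-0.2, -0.2, -1.2]
gripper_width: 50.1
gripper_force: 6.0
```

```bash
python3 - <<'E'
from h import *
s=state();p=s["ee_pos"];print(s["time_s"],p,s["ee_rot"],s["force"])
c=camera_model("top");im=grab_frame("top");c2=camera_model("scene");i2=grab_frame("scene");w=grab_frame("wrist");cv2.imwrite("pics/w3.png",w)
for st,ce in blobs(im,(45,60,25),(95,255,255),5):
    if 225<ce[0]<290 and 160<ce[1]<230:print("top",st,ce,ray(c,*ce,p[2]+21).round(1))
for st,ce in blobs(im,(105,120,40),(130,255,255),10):
    if 200<ce[0]<300 and 150<ce[1]<240: print("top blue",st,ce,ray(c,*ce,23).round(1))
a=cv2.resize(im[160:235,215:290],(400,400),interpolation=2);b=cv2.resize(i2[180:280,200:300],(400,400),interpolation=2)
cv2.imwrite("pics/m3.png",np.hstack([a,b]))
E
```

```text
6.1 [523.42753753  15.94830583  42.83893459] [-1.79973425e+02 -3.70922572e-02  1.68036664e+02] [-0.2164851  -0.16516463 -1.21491197]
top [242, 179, 5, 13, 47] [244.2 185.2] [611.6  24.   63.8]
top [264, 184, 4, 6, 22] [265.5 186.5] [607.9 -28.9  63.8]
top [263, 192, 2, 4, 8] [263.5 193.5] [590.5 -23.7  63.8]
top blue [247, 183, 14, 9, 104] [253.8 187.4] [610.4   0.9  23. ]
```

View pics/m3.png

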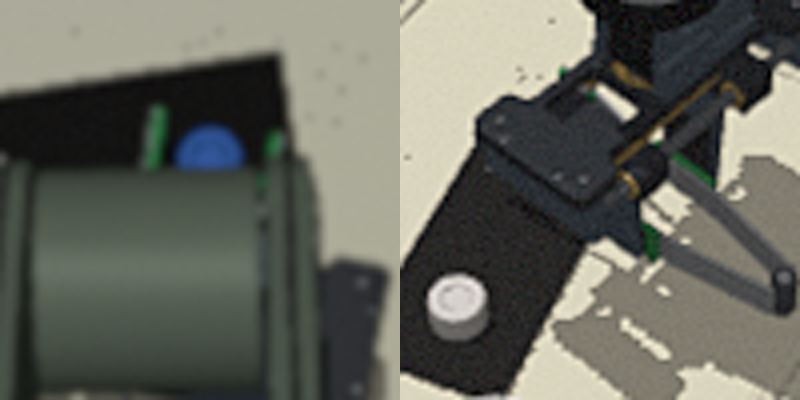

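```bash
python3 - <<'E'
from h import *
c=camera_model("top");k=75/400
f=lambda x,y,z:ray(c,215+x*k-.4,160+y*k-.4,z)
L=f(158,102,64);Rr=f(276,130,64);t=np.array([605.5,1,23])
ax=np.array([np.cos(np.radians(-12)),np.sin(np.radians(-12)),0]);ly=np.array([-ax[1],ax[0],0])
print(L,Rr,"tip mid rel tablet along/lat",((L+Rr)/2-t)@ax,((L+Rr)/2-t)@ly)
for x,y in((166,140),(267,150)):print("inner",(f(x,y,64)-t)@ly)
E
```

```text
[627.77952098  23.75687481  64.        ] [614.1468206  -31.03585271  64.        ] tip mid rel tablet along/lat 16.08986739710618 -1.3231309980807615
inner 19.689555525208608
inner -27.278972415678552
```

To row units: 8 mm is 0.16, 7 mm is 0.14.

advance:
  segments:
    - {"ty":0.02}
    - {"tx":0.02,"ty":0.02,"tz":0.08}
    - {"tz":0.14}
    - {"tz":0.16}
    - {"tz":0.14}
    - {"tz":0.08}
    - {"tz":0.04}
    - {}

```text
time_s: 7.05
ee_pos: [523.2, 19.0, 10.6]
ee_rot: [-180.0, -0.0, 168.1]
force: [0.3, 0.2, -0.9]
gripper_width: 50.2
gripper_force: 6.0
```

advance:
  segments:
    - {}
    - {}

```text
time_s: 7.25
ee_pos: [523.5, 19.0, 11.2]
ee_rot: [180.0, 0.0, 168.1]
force: [0.4, 0.2, -1.0]
gripper_width: 50.1
gripper_force: 6.0
```

```bash
python3 - <<'E'
from h import *
s=state();p=s["ee_pos"];print(s["time_s"],p,s["ee_rot"],s["force"])
c=camera_model("top");im=grab_frame("top")
for st,ce in blobs(im,(45,60,25),(95,255,255),5):
    if 225<ce[0]<290 and 160<ce[1]<230:print("top",st,ce,ray(c,*ce,p[2]+21).round(1))
for st,ce in blobs(im,(105,120,40),(130,255,255),10):
    if 200<ce[0]<300 and 150<ce[1]<240: print("top blue",st,ce,ray(c,*ce,23).round(1))
cv2.imwrite("pics/m4.png",cv2.resize(im[160:235,215:290],(500,500),interpolation=2))
E
```

```text
7.25 [523.53630163  18.9812449   11.19134132] [1.79987339e+02 3.33163459e-02 1.68071640e+02] [ 0.38669704  0.15652515 -0.97236527]
top [241, 181, 6, 13, 44] [243.6 186.7] [611.5  26.6  32.2]
top [262, 185, 5, 7, 27] [264.1 188.1] [607.4 -25.4  32.2]
top [262, 194, 2, 3, 5] [262.4 194.8] [590.3 -20.9  32.2]
top blue [247, 183, 14, 11, 124] [253.8 188.1] [608.6   0.9  23. ]
```

View pics/m4.png

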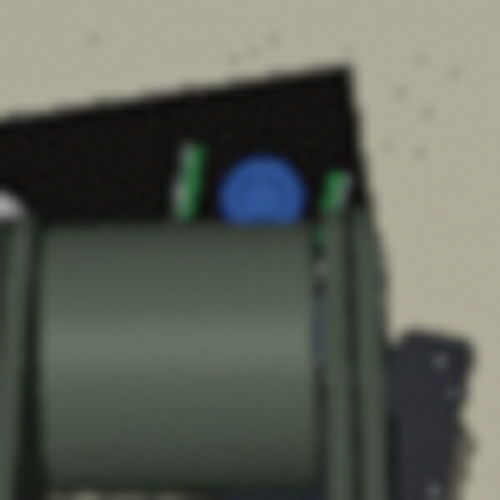

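The crop shows the untouched blue tablet (262,197) between the left jaw (192,180) and the right jaw (333,190). Closing now.

advance:
  segments:
    - {}
    - {}
    - {}
    - {}
    - {}
    - {}
    - {}
    - {}
  aperture: 42
  grip_n: 24

```text
time_s: 8.1
ee_pos: [523.3, 19.0, 10.9]
ee_rot: [180.0, 0.0, 168.1]
force: [-0.3, -0.6, -0.3]
gripper_width: 41.9
gripper_force: 10.1
```

advance:
  segments:
    - {}
    - {}
    - {}
    - {}
    - {}
    - {}
    - {}
    - {}
  aperture: 34
  grip_n: 24

```text
time_s: 8.9
ee_pos: [523.3, 19.0, 11.0]
ee_rot: [180.0, 0.0, 168.1]
force: [0.1, -0.2, -0.7]
gripper_width: 41.1
gripper_force: 24.0
```

To row units: -25 mm is -0.5, -20 mm is -0.4.

advance:
  segments:
    - {"tz":-0.06}
    - {"tz":-0.16}
    - {"tz":-0.3}
    - {"tz":-0.4}
    - {"tz":-0.5}
    - {"tz":-0.5}
    - {"tz":-0.36}
    - {"tz":-0.12}

```text
time_s: 9.7
ee_pos: [524.6, 19.0, 133.6]
ee_rot: [179.9, 0.3, 168.1]
force: [-0.0, -0.3, -1.4]
gripper_width: 40.4
gripper_force: 24.0
```

advance:
  segments:
    - {}
    - {}

```text
time_s: 9.9
ee_pos: [522.6, 19.0, 130.2]
ee_rot: [-180.0, -0.1, 168.1]
force: [-0.0, -0.3, -0.8]
gripper_width: 40.9
gripper_force: 24.0
```

```bash
python3 - <<'E'
from h import *
s=state();p=s["ee_pos"];print(s["time_s"],p,s["ee_rot"],s["force"])
c=camera_model("top");im=grab_frame("top")
for st,ce in blobs(im,(45,60,25),(95,255,255),5):
    if 225<ce[0]<290 and 160<ce[1]<230:print("top",st,ce,ray(c,*ce,p[2]+21).round(1))
for st,ce in blobs(im,(105,120,40),(130,255,255),10):
    if 200<ce[0]<300 and 150<ce[1]<240: print("top blue",st,ce,ray(c,*ce,143).round(1))
i2=grab_frame("scene");cv2.imwrite("pics/s5.png",i2)
cv2.imwrite("pics/m5.png",np.hstack([cv2.resize(im[150:250,205:305],(400,400),interpolation=2),cv2.resize(i2[120:270,180:330],(400,400),interpolation=2)]))
print(delta([499-84*np.cos(np.radians(12)),202+84*np.sin(np.radians(12)),132],168))
E
```

```text
9.9 [522.59995542  18.96406798 130.23018527] [-1.79986203e+02 -8.53314656e-02  1.68071916e+02] [-0.004044   -0.32897828 -0.8179061 ]
top [243, 176, 6, 11, 32] [245.2 180.7] [612.   18.4 151.2]
top [260, 179, 3, 8, 21] [260.9 182. ] [608.6 -17.8 151.2]
top blue [247, 177, 13, 10, 111] [252.8 181.9] [610.   1. 143.]
(array([144.8, 174.3,  -1.9]), array([-0.03, -0.14,  0.07]))
```

View pics/m5.png

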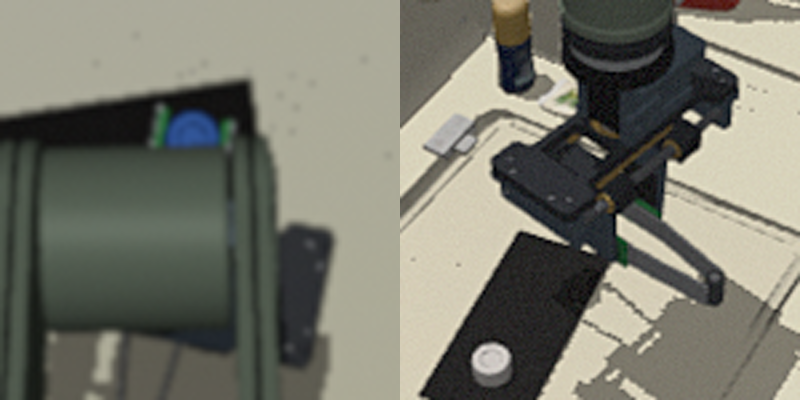

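The blue tablet is lifted, seen between both jaws at top-crop (192,128), and the white one is untouched. Carrying it gently over the cup.

To row units: 17 mm is 0.34, 15 mm is 0.3.

advance:
  segments:
    - {"tx":0.06,"ty":0.08}
    - {"tx":0.12,"ty":0.16}
    - {"tx":0.2,"ty":0.24}
    - {"tx":0.26,"ty":0.3}
    - {"tx":0.28,"ty":0.34}
    - {"tx":0.28,"ty":0.34}
    - {"tx":0.28,"ty":0.34}
    - {"tx":0.28,"ty":0.34}

```text
time_s: 10.8
ee_pos: [457.9, 143.5, 130.9]
ee_rot: [180.0, -0.0, 168.1]
force: [0.0, 0.8, -1.2]
gripper_width: 40.8
gripper_force: 24.0
```

advance:
  segments:
    - {"tx":0.28,"ty":0.34}
    - {"tx":0.28,"ty":0.34}
    - {"tx":0.24,"ty":0.28}
    - {"tx":0.16,"ty":0.2}
    - {"tx":0.1,"ty":0.12}
    - {"tx":0.06,"ty":0.06}
    - {"tx":0.02}
    - {}

```text
time_s: 11.6
ee_pos: [417.4, 218.8, 130.9]
ee_rot: [-180.0, -0.0, 168.1]
force: [-0.2, -0.4, -1.2]
gripper_width: 40.8
gripper_force: 24.0
```

```bash
python3 - <<'E'
from h import *
s=state();p=s["ee_pos"];print(s["time_s"],p,s["ee_rot"],s["force"],delta([416.8,220,132],168))
for n in("top","scene"):
    c=camera_model(n);im=grab_frame(n);cv2.imwrite(f"pics/{n}6.png",im)
    print(n,"cup centre px at tablet height",px(c,[499,202,136]))
    for st,ce in blobs(im,(105,120,40),(130,255,255),8):
        if 140<ce[0]<280 and 160<ce[1]<340: print(n,st,ce,ray(c,*ce,145 if n=="top" else 136).round(1))
cv2.imwrite("pics/m6.png",np.hstack([cv2.resize(cv2.imread("pics/top6.png")[180:280,130:230],(400,400),interpolation=2),cv2.resize(cv2.imread("pics/scene6.png")[200:340,150:290],(400,400),interpolation=2)]))
E
```

```text
11.6 [417.41766888 218.84983399 130.90928378] [-1.79986351e+02 -4.76703409e-04  1.68053902e+02] [-0.17415059 -0.43353744 -1.19612938] (array([ 0.8,  1. , -1.1]), array([-0.01, -0.  ,  0.05]))
top cup centre px at tablet height [166.6324815  230.65729433]
top [160, 224, 13, 13, 134] [166. 230.] [500.3 201.8 145. ]
scene cup centre px at tablet height [221.57327639 276.84166909]
scene [213, 267, 14, 12, 87] [218.4 271.4] [510.4 195.2 136. ]
```

View pics/m6.png

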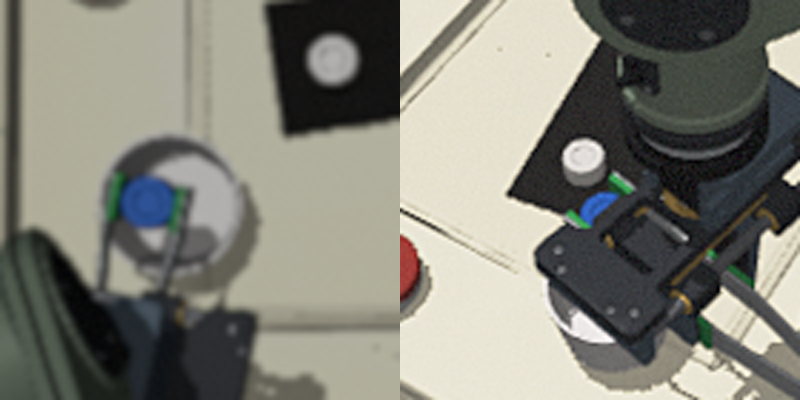

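Top crop: the tablet (148,202) is gripped between both jaws (116,197) and (178,210). It measures (500.3, 201.8) against a cup centre of (499, 202), and its underside is at about z = 123, more than 60 mm above the rim. I'll hold a second to check it is steady, then hand in.

advance:
  segments:
    - {}
    - {}
    - {}
    - {}
    - {}
    - {}
    - {}
    - {}

```text
time_s: 12.5
ee_pos: [417.4, 219.2, 130.9]
ee_rot: [180.0, -0.0, 168.1]
force: [-0.0, -0.8, -0.6]
gripper_width: 40.6
gripper_force: 24.0
```

```bash
python3 - <<'E'
from h import *
c=camera_model("top");im=grab_frame("top")
b=[ray(c,*ce,145) for st,ce in blobs(im,(105,120,40),(130,255,255),60) if 140<ce[0]<200 and 200<ce[1]<260]
print(b)
if b and np.linalg.norm(b[0][:2]-[500.3,201.8])<3: print(job_done())
E
```

```text
[array([500.2775652 , 202.00172284, 145.        ])]
the job is handed in; nothing more can be done
None
```

The job is handed in at about 12.5 s: the larger tongs hold the blue tablet steady between both jaws, within about 2 mm of the cup's centre and about 60 mm above its rim, and nothing else was disturbed in the views I took.

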